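# Tip the oven timer out of its foam tray and lay it face up

### The arm

A 7-joint arm with a two-finger parallel gripper is mounted at the origin on the work surface. World frame = base frame: x ahead of the robot, y to its left, z up, the work surface at z = 0. Lengths are in m, angles in rad, forces in N, time in s.
With the tool pointing down it reaches from about 0.4 to 0.925 m from the base axis. Payload 5.6 kg.
Tool frame: the origin (TCP) lies midway between the tips of the shut fingers; the grasp point (between the pads) lies 19 mm behind it; x points along the fingers, z is the direction in which the jaws open and shut, and the axes are right-handed (so a half turn about x gives the same grasp; the last joint's range is limited). The gripper opens to 85 mm and grips with 20 to 120 N. Pads are 22 mm wide; open, the fingers measure 114 mm over their backs; the gripper's body (76 mm by 85 mm) begins 54 mm behind the grasp point. The pads swing forward as they close: fully open they stand 13 mm farther back than shut.
Start: joints at [-1.186, 0.468, -0.012, 1.603, 0.006, 1.071, -0.056], TCP at [0.27, 0.591, 0.231] pointing down, gripper open.
Joint ranges: [-2.53, 2.53], [-0.31, 2.02], [-1.57, 1.55], [0.28, 2.44], [-1.29, 4.43], [0.15, 1.84], [-2.92, 2.92]. Speed limits (rad/s): [2.57, 2.57, 3.14, 3.14, 3.14, 3.14, 3.14].

### API

Orientations are given as a 3x3 rotation matrix whose columns are the frame's x, y, z axes.
In Python, from plant import ctrl, eyes gives the robot as it stands. The module is installed in compiled form; this text tells all that it offers.
- The arm moves only by the tool jog_arm, never from a script. Its argument "plan" is a list that holds one entry, the list of rows, each a list of 7 numbers: the shift along the tool's x, y, z in cm, then the turn, a rotation vector about the tool's x, y, z in rad, then the opening, from 0 (shut) to 1 (fully open). A call has 1 to 20 rows; each row shifts and turns the pose as measured when the row begins, along the tool's axes as they then stand; what a row does not reach is not made up. A row lasts 1/8 s, in which the tool goes at most 62.5 mm and 10.7 degrees, less where a joint would pass 70% of its speed; a pose out of reach is approached as far as the arm can. A call is refused whole if a number of a shift passes 6.25 or a number of a turn 0.188, either way. A call with a gripper value outside its range is refused whole. The fingers move at their own pace and stop on an object; "newtons" is the grip in N (left out, the last holds). Time passes only in rows, so rows that do not move let the fingers close. It gives the time, the measured TCP pose, the force and the opening at its end, in the units of the state.
- ctrl.get_obs(): the state, without advancing time (a new reading comes with each control period).
- eyes.grab_frame(name): name is "side" or "top" or "wrist"; returns a dict with "image" (400x640x3 uint8, red, green, blue), "depth" (400x640 float32, m along the optical axis (not along the pixel's ray), 0 where there is no reading), "camera_matrix" (3x3 intrinsics, pixels), "world_to_cam" (4x4, takes a point from world to camera coordinates). Camera axes: x right, y up, looking along -z (the intrinsics and any distortion apply to the point x, -y, -z); pixel columns grow to the right and rows downward; lengths in m; the calibration is good to about 2 mm. A picture is of the moment at which its call begins.
- ctrl.job_done(): hands the job in, once; it reports no verdict.
The state is a dict: "time_s": time; "qpos": joint angles; "joint_vel": joint speeds; "joint_efforts": joint torques, N m; "tcp_pos": TCP position; "tcp_rot": TCP orientation; "force": force on the tool from outside, world axes, zero at the start; "moment": the same for the moment, N m; "opening": finger opening in m.
Only numpy, scipy, OpenCV 4.12 (cv2) and the standard library are available. Lean on these libraries where they do the work, as an engineer would, in place of code of your own. Each camera call takes 0.05 s, during which the arm holds its last target.

### The job

The spare oven timer is stored face down in the dark foam tray, one end hooked under a foam ledge. Ease it out by raising its free end first while the hooked end is still in the tray, turn it over, and lay it down gently in the middle of the grey mat with its display facing up. Never drop it or let it topple over by itself, and leave the bowl, the jar and the tart tin where they are.

Things in the scene. Friction and masses are not known exactly. Their poses are not given: they have to be found in the camera images.
- timer: White plastic oven timer, block 90 (x) x 52 (y) x 32 (z) mm, about 0.18 kg. Origin: centre of its display face. z points out of its back (two dark magnet discs): up while it lies face down at the start, down at the end. x points from its plain free end (-45 mm) to its slotted end (+45 mm). Its sides (y = +-26 mm) are flat and solid up to x = 36 mm and can be gripped.
- slot_end (a point): Middle of the display-face edge at the timer's slotted end (timer frame x = +45, y = 0, z = 0 mm). This end has a slot across its whole width, 9 mm deep, from z = 8 to 18 mm; the end faces above and below it are flush, so the timer can stand on this end.
- free_end (a point): Middle of the display-face edge at the timer's free end (timer frame x = -45, y = 0, z = 0 mm). This end is plain and flat; the timer can stand on it too.
- tray: Firm dark foam tray, fixed, x = -62 to 70, y = -60 to 60 mm. Origin: on the table under the timer's centre; x and y along the timer's at the start, z up. Base 8 mm thick; the timer's origin starts at (0, 0, 8) mm. End wall by the slotted end: x = 47 to 70, top z = 23. Side walls only at x = 0 to 47, 1.5 mm off the timer's sides, top z = 32. Wall by the free end: x = -62 to -47, |y| < 26, top z = 26 mm.
- ledge (a point): Tip of the foam ledge, middle of its top edge, tray frame (38, 0, 23) mm. The ledge reaches from the end wall (x = 47) back to x = 38, z = 18 to 23, |y| < 27.5 mm, into the timer's slot, so a straight lift is blocked after 2 mm. Turn the free end up 15 to 20 degrees about the slotted end's lower edge, then draw the timer back along tray -x by 12 mm while lifting, and up.
- cutaway (a point): Middle of the tray's free half, on the base's top, tray frame (-30, 0, 8) mm. Beside the timer here (x < 0, |y| > 26 mm) the tray is cut away down to the base, on both sides and open to the edges, so that fingers can take the timer's sides from above or leaning.
- mat: Grey plastic mat, fixed, 180 (x) x 160 (y) mm, 4 mm thick; origin at the centre of its underside, on the table
- bowl: Loose steel bowl, 110 mm across, 50 mm high; origin at the centre of its underside
- jar: Loose pale jar with a steel cap, 60 mm across, 90 mm high; origin at the centre of its underside
- tin: Loose aluminium tart tin, 70 mm across, 26 mm high; origin at the centre of its underside

How it is judged:
By the outcome, as a careful person would: the job done as asked, in the order asked, and still so for the second after the job is handed in, with the robot touching nothing.
It also fails if it takes over 58 s, if anything falls off the work surface, if the arm or the gripper's body presses on something with over 40 N, if the wrist force passes 120 N, or if a joint passes its speed limit or range.

## Working session

There is one attempt and no reset: what is moved stays moved. The work goes in short steps, Python scripts to look and compute and a tool call to move; the robot and the scene stay as the last step left them, time stands still between calls to the robot, and variables do not carry over. Pictures are saved under pics/ and viewed, and the job is handed in when it is done.

Besides the shell and the picture viewer there is one more tool, called after ">>>" as a command line: name --argument value ..., lists and objects as JSON in quotes. jog_arm: Moves the arm, as the interface text tells. Its arguments: {"type":"object","properties":{"plan":{"type":"array","items":{"type":"array","items":{"type":"array","items":{"type":"number"}}}},"newtons":{"type":"number"}},"required":["plan"]}

```bash
ls; mkdir -p pics
python3 - <<'E'
from plant import ctrl,eyes
import cv2,numpy as np
o=ctrl.get_obs()
print({k:np.round(v,3).tolist() for k,v in o.items()})
for n in ["top","side","wrist"]:
    f=eyes.grab_frame(n)
    cv2.imwrite(f"pics/{n}0.png",f["image"][:,:,::-1]); np.savez(f"{n}0.npz",**f)
    print(n,f["camera_matrix"].tolist(),np.round(f["world_to_cam"],3).tolist())
E
```

```text
pics
{'time_s': 0.0, 'qpos': [-1.186, 0.468, -0.012, 1.604, 0.006, 1.071, -0.056], 'joint_vel': [-0.0, -0.001, -0.001, -0.0, -0.0, 0.0, -0.001], 'joint_efforts': [0.0, -53.238, 0.022, -25.13, 0.012, 0.008, 0.0], 'tcp_pos': [0.269, 0.591, 0.23], 'tcp_rot': [[-0.001, -0.91, 0.415], [-0.002, 0.415, 0.91], [-1.0, -0.0, -0.002]], 'force': [0.035, -0.726, -0.165], 'moment': [0.01, -0.051, -0.024], 'opening': 0.086}
top [[364.7318244742999, 0.0, 334.0877645541322], [0.0, 364.7318244742999, 193.75600489561265], [0.0, 0.0, 1.0]] [[0.02, -1.0, 0.012, -0.013], [0.985, 0.022, 0.173, -0.599], [-0.173, 0.008, 0.985, -0.889], [0.0, 0.0, 0.0, 1.0]]
side [[397.0712522363616, 0.0, 321.319225499218], [0.0, 397.0712522363616, 201.7409055773022], [0.0, 0.0, 1.0]] [[0.797, -0.604, -0.026, -0.489], [0.316, 0.381, 0.869, -0.236], [-0.515, -0.7, 0.494, -0.54], [0.0, 0.0, 0.0, 1.0]]
wrist [[347.7798223505045, 0.0, 315.2448216510089], [0.0, 347.7798223505045, 194.21977882423724], [0.0, 0.0, 1.0]] [[0.415, 0.91, -0.001, -0.65], [-0.863, 0.393, -0.318, 0.042], [-0.289, 0.133, 0.948, -0.38], [0.0, 0.0, 0.0, 1.0]]
```

View pics/top0.png

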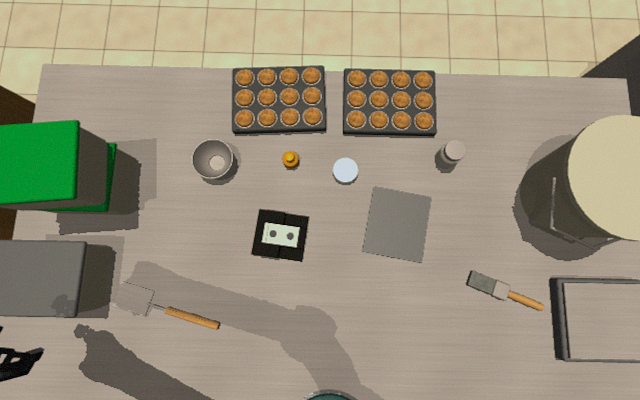

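View pics/side0.png

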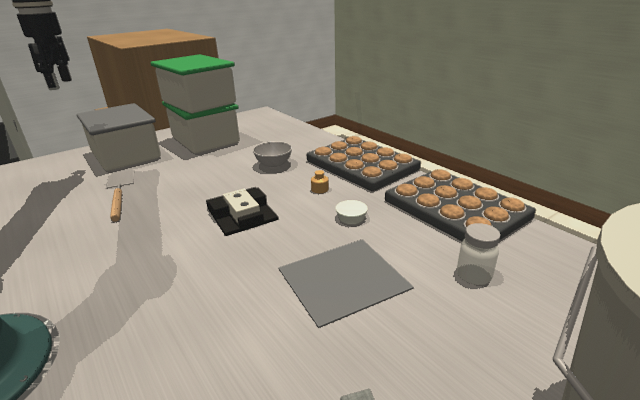

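View pics/wrist0.png

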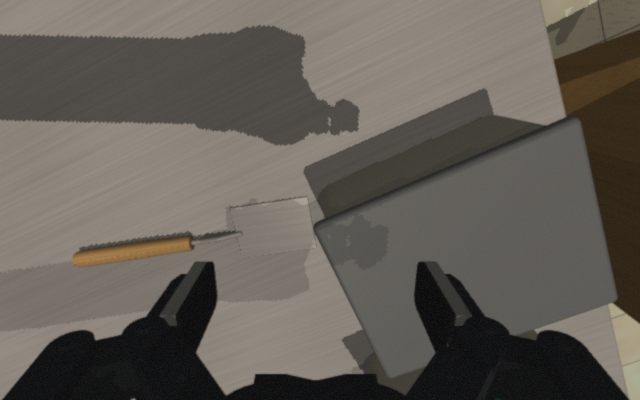

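The top view shows the tray with the white timer at about (281,235), the mat at (397,225), the bowl at (213,160), the jar at (452,155) and the tin at (345,170). The tool starts off to the left, over a grey box.

```bash
cat > h.py <<'E'
import numpy as np,cv2
def load(n): return dict(np.load(n))
def ray(f,uv):
    K=f["camera_matrix"];T=f["world_to_cam"];R=T[:3,:3];t=T[:3,3]
    uv=np.atleast_2d(uv).astype(float)
    d=np.c_[(uv[:,0]-K[0,2])/K[0,0],-(uv[:,1]-K[1,2])/K[1,1],-np.ones(len(uv))]
    return -R.T@t,d@R
def onplane(f,uv,z):
    c,d=ray(f,uv); return c+d*((z-c[2])/d[:,2])[:,None]
def proj(f,P):
    P=np.atleast_2d(P);T=f["world_to_cam"];K=f["camera_matrix"]
    p=P@T[:3,:3].T+T[:3,3]; return np.c_[K[0,0]*p[:,0]/-p[:,2]+K[0,2],K[1,1]*-p[:,1]/-p[:,2]+K[1,2]]
def cloud(f):
    v,u=np.mgrid[0:400,0:640]; c,d=ray(f,np.c_[u.ravel(),v.ravel()])
    P=c+d*f["depth"].ravel()[:,None]; P[f["depth"].ravel()==0]=np.nan; return P.reshape(400,640,3)
E
python3 - <<'E'
from h import *
f=load("top0.npz"); im=f["image"]
s=load("side0.npz")
a=cv2.resize(im[195:275,240:320],(400,400),interpolation=cv2.INTER_NEAREST)
b=cv2.resize(s["image"][175:240,200:284],(400,310),interpolation=cv2.INTER_NEAREST)
c=np.zeros((400,800,3),np.uint8);c[:,:400]=a;c[:310,400:]=b
cv2.imwrite("pics/z0.png",c[:,:,::-1])
P=cloud(f)
def rect(mask,z,name):
    cs=max(cv2.findContours(mask.astype(np.uint8),cv2.RETR_EXTERNAL,cv2.CHAIN_APPROX_NONE)[0],key=cv2.contourArea)
    W=onplane(f,cs[:,0,:],z)[:,:2]
    print(name,cv2.minAreaRect((W*1000).astype(np.float32)),len(cs))
g=im.astype(int);sub=np.zeros((400,640),bool);sub[195:275,240:320]=1
rect(sub&(g.min(2)>150)&(g[:,:,0]-g[:,:,2]<40)&(P[:,:,2]>.03),.040,"timer")
m=sub&(g.max(2)<60)
rect(m,.02,"tray")
sub[:]=0;sub[180:270,355:440]=1
rect(sub&(g.max(2)<128)&(g.max(2)-g.min(2)<12),.004,"mat")
for n,(u0,v0) in dict(timer=(281,229),mat=(397,225),bowl=(213,160),jar=(452,150),tin=(345,170),cups=(290,160)).items(): print(n,P[v0,u0].round(3))
for n,(x0,x1,y0,y1) in dict(bowl=(190,240,137,185),jar=(435,470,138,175),tin=(328,362,153,187)).items():
    q=P[y0:y1,x0:x1].reshape(-1,3);q=q[q[:,2]>.012];print(n,q.min(0).round(3),q.max(0).round(3))
E
```

```text
timer ((492.9355163574219, 134.32740783691406), (88.18521118164062, 49.60968017578125), 83.11209869384766) 103
tray ((492.973388671875, 138.0006103515625), (132.03311157226562, 118.90875244140625), 83.13871765136719) 185
mat ((493.11236572265625, -195.13845825195312), (5.547332763671875, 9.587587356567383), 44.98603439331055) 10
timer [0.506 0.134 0.036]
mat [ 0.526 -0.172  0.   ]
bowl [0.694 0.333 0.004]
jar [ 0.712 -0.298  0.087]
tin [ 0.669 -0.029  0.023]
cups [0.687 0.117 0.047]
bowl [0.634 0.268 0.012] [0.744 0.375 0.052]
jar [ 0.684 -0.332  0.012] [ 0.74  -0.277  0.092]
tin [ 0.639 -0.064  0.019] [0.706 0.003 0.029]
```

View pics/z0.png

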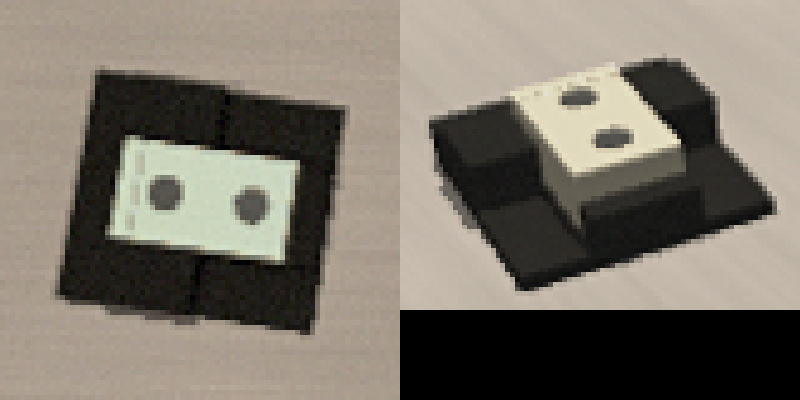

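```bash
cat >> h.py <<'E'
from scipy.spatial.transform import Rotation as Ro
def rows(p0,R0,p1,R1,n,g,show=True):
    p0,p1=np.array(p0),np.array(p1); w=(Ro.from_matrix(R0).inv()*Ro.from_matrix(R1)).as_rotvec()
    out=[]
    for i in range(n):
        Ra=Ro.from_matrix(R0)*Ro.from_rotvec(w*i/n)
        d=Ra.inv().apply((p1-p0)/n)*100
        out.append([round(float(a),2) for a in d]+[round(float(a),3) for a in w/n]+[g])
    if show:
        print("max shift cm",max(np.linalg.norm(r[:3]) for r in out),"turn deg",np.degrees(np.linalg.norm(w/n)))
        print(str(out).replace(" ",""))
    return out
TX=np.array([np.cos(np.radians(83.1)),np.sin(np.radians(83.1)),0]) # tray x
TY=np.array([-TX[1],TX[0],0]); TO=np.array([.4927,.134,0])
TR=np.c_[TX,TY,[0,0,1]]
def tray(p): return TO+TR@np.array(p,float)
def toolR(fing,jaw):
    x=np.array(fing,float);x/=np.linalg.norm(x); z=np.array(jaw,float);z-=x*(x@z);z/=np.linalg.norm(z)
    return np.c_[x,np.cross(z,x),z]
E
python3 - <<'E'
from h import *
f=load("top0.npz"); g=f["image"].astype(int)
print(g[225,397],g[225,345],g[260,345])
sub=np.zeros((400,640),bool);sub[180:270,352:442]=1
m=(sub&(g.max(2)<140)).astype(np.uint8)
m=cv2.morphologyEx(m,cv2.MORPH_CLOSE,np.ones((3,3)))
cs=max(cv2.findContours(m,cv2.RETR_EXTERNAL,cv2.CHAIN_APPROX_NONE)[0],key=cv2.contourArea)
W=onplane(f,cs[:,0,:],.004)[:,:2]
print("mat",cv2.minAreaRect((W*1000).astype(np.float32)))
from plant import ctrl
o=ctrl.get_obs()
R1=toolR([0,0,-1],-TY)
print(R1.round(3).tolist(), tray([-24,0,0]) if 0 else tray([-.024,0,.2]))
rows(o["tcp_pos"],o["tcp_rot"],tray([-.024,0,.2]),R1,10,1)
E
```

```text
[127 123 116] [168 152 138] [166 153 140]
mat ((530.0610961914062, -170.78115844726562), (162.3373565673828, 180.77317810058594), 80.34474182128906)
[[0.0, 0.12, 0.993], [0.0, 0.993, -0.12], [-1.0, 0.0, 0.0]] [0.48981672 0.11017382 0.2       ]
max shift cm 5.30317829230736 turn deg 7.238189609646678
[[0.31,-4.0,-3.46,0.126,-0.0,0.0,1],[0.31,-4.4,-2.93,0.126,-0.0,0.0,1],[0.31,-4.74,-2.35,0.126,-0.0,0.0,1],[0.31,-5.0,-1.74,0.126,-0.0,0.0,1],[0.31,-5.17,-1.09,0.126,-0.0,0.0,1],[0.31,-5.27,-0.43,0.126,-0.0,0.0,1],[0.31,-5.28,0.24,0.126,-0.0,0.0,1],[0.31,-5.21,0.9,0.126,-0.0,0.0,1],[0.31,-5.06,1.55,0.126,-0.0,0.0,1],[0.31,-4.82,2.17,0.126,-0.0,0.0,1]]
```

>>> jog_arm --plan '[[[0.31,-4.0,-3.46,0.126,0,0,1],[0.31,-4.4,-2.93,0.126,0,0,1],[0.31,-4.74,-2.35,0.126,0,0,1],[0.31,-5.0,-1.74,0.126,0,0,1],[0.31,-5.17,-1.09,0.126,0,0,1],[0.31,-5.27,-0.43,0.126,0,0,1],[0.31,-5.28,0.24,0.126,0,0,1],[0.31,-5.21,0.9,0.126,0,0,1],[0.31,-5.06,1.55,0.126,0,0,1],[0.31,-4.82,2.17,0.126,0,0,1],[0,0,0,0,0,0,1]]]'

```text
time_s: 1.52
tcp_pos: [0.4871, 0.0918, 0.1969]
tcp_rot: [[-0.001, 0.157, 0.988], [-0.001, 0.988, -0.157], [-1.0, -0.001, -0.001]]
force: [-0.5, 0.2, -0.2]
opening: 0.0854
```

Run:
```python
from h import *
from plant import ctrl,eyes
f=eyes.grab_frame("wrist");np.savez("wrist1.npz",**f);cv2.imwrite("pics/wrist1.png",f["image"][:,:,::-1])
o=ctrl.get_obs();print(o["qpos"].round(3).tolist())
g=f["image"].astype(int)
m=((g.min(2)>130)).astype(np.uint8)
P=cloud(f); m&=(P[:,:,2]>.03).astype(np.uint8)
cs=max(cv2.findContours(m,cv2.RETR_EXTERNAL,cv2.CHAIN_APPROX_NONE)[0],key=cv2.contourArea)
W=onplane(f,cs[:,0,:],.040)[:,:2]
r=cv2.minAreaRect((W*1000).astype(np.float32));print(r);print(cv2.boundingRect(cs),np.nanmedian(P[m>0][:,2]))
```

```text
[-0.637, 0.257, 0.441, 2.03, -0.141, 0.885, -0.272]
((495.2100830078125, 136.8901824951172), (86.87378692626953, 49.7729606628418), 82.52515411376953)
(284, 68, 62, 105) 0.039425247402696456
```

View pics/wrist1.png

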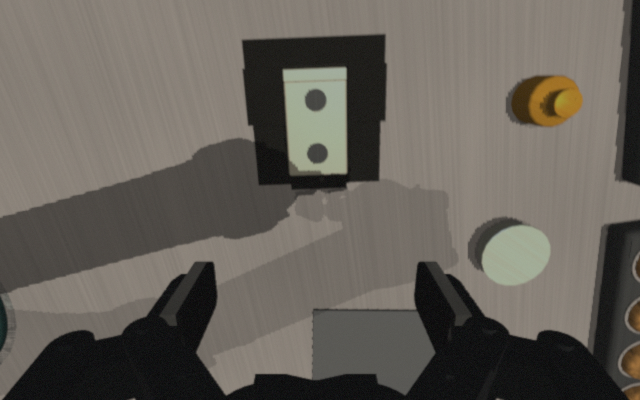

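```bash
sed -i 's/radians(83.1)/radians(82.9)/g; s/\[.4927,.134,0\]/[.494,.1353,0]/' h.py
cat >> h.py <<'E'
MC=np.array([.530,-.171,.004]); MD=np.array([np.cos(np.radians(-99.66)),np.sin(np.radians(-99.66)),0]) # D: finger dir when standing
MJ=np.array([np.cos(np.radians(-9.66)),np.sin(np.radians(-9.66)),0])
Z=np.array([0,0,1.])
def lean(a,D): # fingers a deg from down toward D
    a=np.radians(a);return np.sin(a)*D-np.cos(a)*Z
E
python3 - <<'E'
from h import *
from plant import ctrl
o=ctrl.get_obs()
rows(o["tcp_pos"],o["tcp_rot"],MC+[0,0,.15],toolR(lean(60,MD),MJ),8,1)
E
```

```text
max shift cm 3.404511712419272 turn deg 7.499380844482146
[[0.53,-3.19,1.05,0.002,0.001,-0.131,1],[0.94,-3.09,1.05,0.002,0.001,-0.131,1],[1.34,-2.94,1.06,0.002,0.001,-0.131,1],[1.71,-2.74,1.07,0.002,0.001,-0.131,1],[2.05,-2.49,1.07,0.002,0.001,-0.131,1],[2.36,-2.2,1.08,0.002,0.001,-0.131,1],[2.63,-1.87,1.08,0.002,0.001,-0.131,1],[2.85,-1.51,1.09,0.002,0.001,-0.131,1]]
```

>>> jog_arm --plan '[[[0.53,-3.19,1.05,0,0,-0.131,1],[0.94,-3.09,1.05,0,0,-0.131,1],[1.34,-2.94,1.06,0,0,-0.131,1],[1.71,-2.74,1.07,0,0,-0.131,1],[2.05,-2.49,1.07,0,0,-0.131,1],[2.36,-2.2,1.08,0,0,-0.131,1],[2.63,-1.87,1.08,0,0,-0.131,1],[2.85,-1.51,1.09,0,0,-0.131,1]]]'

```text
time_s: 2.58
tcp_pos: [0.5383, -0.1609, 0.1546]
tcp_rot: [[-0.109, 0.057, 0.992], [-0.869, 0.479, -0.123], [-0.483, -0.876, -0.003]]
force: [-1.0, 0.4, -0.9]
opening: 0.0852
```

Run:
```python
from plant import ctrl
o=ctrl.get_obs();print(o["qpos"].round(3).tolist())
```

```text
[-0.798, 0.834, 0.744, 1.93, 0.592, 0.984, -0.713]
```

>>> jog_arm --plan '[[[0,0,0,0,0,0.175,1],[0,0,0,0,0,0.175,1],[0,0,0,0,0,0.175,1],[0,0,0,0,0,0.175,1],[0,0,0,0,0,0.175,1],[0,0,0,0,0,0.175,1],[0,0,0,0,0,0.175,1],[0,0,0,0,0,0.175,1],[0,0,0,0,0,0.175,1],[0,0,0,0,0,0.175,1],[0,0,0,0,0,0.175,1],[0,0,0,0,0,0.175,1]]]'

```text
time_s: 4.08
tcp_pos: [0.5429, -0.1364, 0.1432]
tcp_rot: [[0.054, 0.051, 0.997], [0.879, 0.472, -0.072], [-0.474, 0.88, -0.019]]
force: [0.9, 0.4, -0.6]
opening: 0.0855
```

Run:
```python
from plant import ctrl
o=ctrl.get_obs();print(o["qpos"].round(3).tolist())
```

```text
[0.652, 0.812, -0.053, 1.667, -0.825, 1.459, 0.975]
```

Run:
```python
from h import *
from plant import ctrl
o=ctrl.get_obs()
f=lean(30,TX);R=toolR(f,-TY)
g=tray([-.026,0,.0325])+.0236*f
print(g,R.round(3).tolist())
rows(o["tcp_pos"],o["tcp_rot"],g-.08*f,R,9,1)
```

```text
[0.49224486 0.12120889 0.0120618 ] [[0.062, 0.107, 0.992], [0.496, 0.859, -0.124], [-0.866, 0.5, 0.0]]
max shift cm 2.5951107876158197 turn deg 3.5353247596095136
[[2.42,0.51,-0.78,0.003,-0.006,-0.061,1],[2.38,0.65,-0.79,0.003,-0.006,-0.061,1],[2.33,0.79,-0.81,0.003,-0.006,-0.061,1],[2.27,0.93,-0.82,0.003,-0.006,-0.061,1],[2.21,1.07,-0.84,0.003,-0.006,-0.061,1],[2.13,1.2,-0.85,0.003,-0.006,-0.061,1],[2.05,1.33,-0.87,0.003,-0.006,-0.061,1],[1.96,1.45,-0.88,0.003,-0.006,-0.061,1],[1.86,1.56,-0.9,0.003,-0.006,-0.061,1]]
```

>>> jog_arm --plan '[[[2.42,0.51,-0.78,0.003,-0.006,-0.061,1],[2.38,0.65,-0.79,0.003,-0.006,-0.061,1],[2.33,0.79,-0.81,0.003,-0.006,-0.061,1],[2.27,0.93,-0.82,0.003,-0.006,-0.061,1],[2.21,1.07,-0.84,0.003,-0.006,-0.061,1],[2.13,1.2,-0.85,0.003,-0.006,-0.061,1],[2.05,1.33,-0.87,0.003,-0.006,-0.061,1],[1.96,1.45,-0.88,0.003,-0.006,-0.061,1],[1.86,1.56,-0.9,0.003,-0.006,-0.061,1],[0,0,0,0,0,0,1]]]'

```text
time_s: 5.32
tcp_pos: [0.4813, 0.1044, 0.0741]
tcp_rot: [[0.043, 0.097, 0.994], [0.501, 0.859, -0.105], [-0.864, 0.503, -0.011]]
force: [0.5, -0.2, -0.3]
opening: 0.0852
```

```bash
cat > go.py <<'E'
from h import *
from plant import ctrl,eyes
o=ctrl.get_obs()
def pic(n,name,crop=None):
    f=eyes.grab_frame(n);np.savez(name+".npz",**f);im=f["image"][:,:,::-1]
    if crop: u0,v0,u1,v1,k=crop; im=cv2.resize(im[v0:v1,u0:u1],None,fx=k,fy=k,interpolation=cv2.INTER_CUBIC)
    cv2.imwrite(f"pics/{name}.png",im); return f
E
python3 - <<'E'
from go import *
f=pic("wrist","wrist2")
P=cloud(f);g=f["image"].astype(int)
m=((g.min(2)>130)&(P[:,:,2]>.034)&(P[:,:,2]<.046)).astype(np.uint8)
cs=max(cv2.findContours(m,cv2.RETR_EXTERNAL,cv2.CHAIN_APPROX_NONE)[0],key=cv2.contourArea)
W=onplane(f,cs[:,0,:],.040)[:,:2]
print(cv2.minAreaRect((W*1000).astype(np.float32)),np.nanmedian(P[m>0][:,2]))
f=lean(30,TX);R=toolR(f,-TY)
g=tray([-.026,0,.0325])+.0236*f
print(o["tcp_pos"],o["tcp_rot"].round(3).tolist(),g-.08*f,R.round(3).tolist())
rows(o["tcp_pos"],o["tcp_rot"],g,R,6,1)
E
```

```text
((496.0744323730469, 134.96353149414062), (87.62690734863281, 50.36288833618164), 82.94478607177734) 0.039349775027273395
[0.48129222 0.10437282 0.07405305] [[0.043, 0.097, 0.994], [0.501, 0.859, -0.105], [-0.864, 0.503, -0.011]] [0.4873008  0.08151561 0.08134383] [[0.062, 0.107, 0.992], [0.496, 0.859, -0.124], [-0.866, 0.5, 0.0]]
max shift cm 1.0838819123871384 turn deg 0.2082244444635303
[[1.04,-0.26,0.16,0.002,-0.003,-0.001,1],[1.04,-0.26,0.16,0.002,-0.003,-0.001,1],[1.04,-0.26,0.16,0.002,-0.003,-0.001,1],[1.04,-0.26,0.16,0.002,-0.003,-0.001,1],[1.04,-0.26,0.15,0.002,-0.003,-0.001,1],[1.04,-0.26,0.15,0.002,-0.003,-0.001,1]]
```

View pics/wrist2.png

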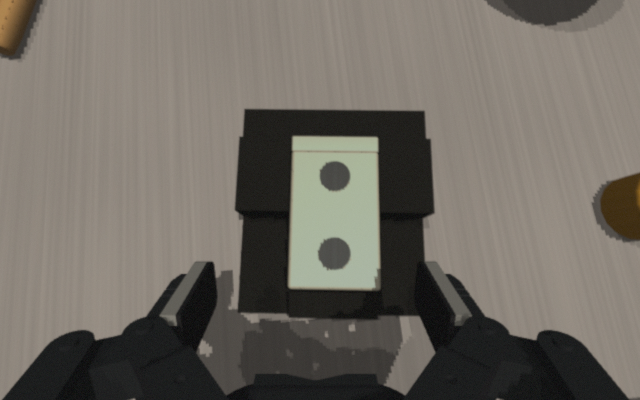

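>>> jog_arm --plan '[[[0.5,-0.5,0.17,0.002,-0.003,0,1],[0.8,-0.5,0.17,0.002,-0.003,0,1],[1.0,-0.3,0.17,0.002,-0.003,0,1],[1.0,-0.2,0.17,0.002,-0.003,0,1],[1.0,-0.1,0.17,0.002,-0.003,0,1],[1.0,0,0.1,0.002,-0.003,0,1],[0.3,0,0,0,0,0,1],[0,0,0,0,0,0,1]]]'

```text
time_s: 6.38
tcp_pos: [0.4947, 0.114, 0.012]
tcp_rot: [[0.065, 0.116, 0.991], [0.498, 0.857, -0.133], [-0.865, 0.502, -0.002]]
force: [0.2, 0.1, 0.2]
opening: 0.0856
```

```bash
sed -i 's/\[.494,.1353,0\]/[.495,.135,0]/' h.py
python3 - <<'E'
from go import *
f=lean(30,TX);R=toolR(f,-TY)
g=tray([-.026,0,.0325])+.0236*f
print((TR.T@(o["tcp_pos"]-TO)*1000).round(1), (TR.T@(g-TO)*1000).round(1),(TR.T@(o["tcp_rot"])).round(3).tolist())
rows(o["tcp_pos"],o["tcp_rot"],g,R,1,1)
pic("wrist","wrist3");pic("side","side3",(180,130,300,250,5))
E
```

```text
[-20.9  -2.3  12. ] [-14.2  -0.   12.1] [[0.502, 0.865, -0.01], [-0.003, -0.009, -1.0], [-0.865, 0.502, -0.002]]
max shift cm 0.709154426059656 turn deg 0.5871240622288714
[[0.33,0.58,-0.24,-0.009,0.003,-0.003,1]]
```

View pics/wrist3.png

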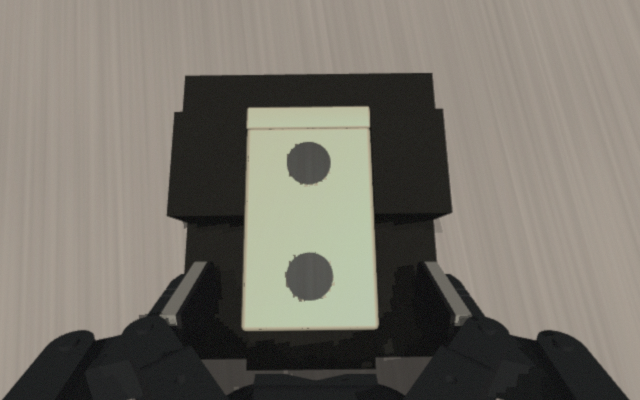

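View pics/side3.png

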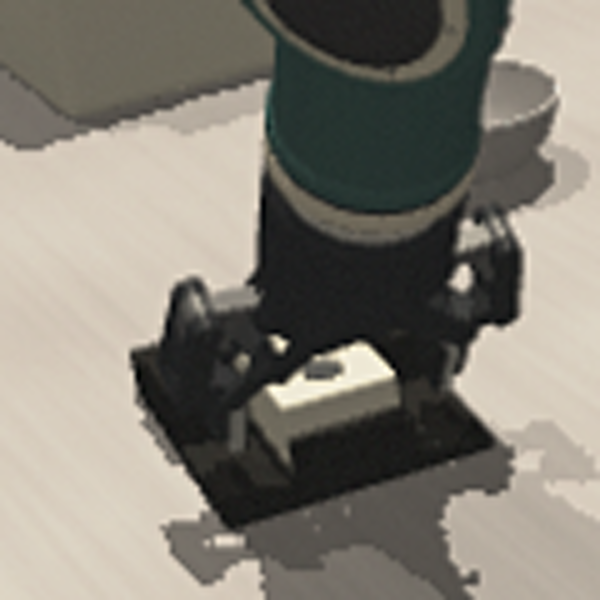

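>>> jog_arm --plan '[[[0.25,0.45,-0.22,-0.009,0.003,-0.003,1],[0,0,0,0,0,0,1],[0,0,0,0,0,0,0.55],[0,0,0,0,0,0,0.45],[0,0,0,0,0,0,0.4],[0,0,0,0,0,0,0.4],[0,0,0,0,0,0,0.4]]]' --newtons 40

```text
time_s: 7.35
tcp_pos: [0.4939, 0.1193, 0.0135]
tcp_rot: [[0.064, 0.106, 0.992], [0.495, 0.86, -0.124], [-0.866, 0.499, 0.003]]
force: [-0.3, -0.1, 1.3]
opening: 0.0511
```

Run:
```python
from go import *
print((TR.T@(o["tcp_pos"]-TO)*1000).round(1),(TR.T@(o["tcp_rot"])).round(3).tolist(),o["force"],o["moment"],o["opening"])
pic("wrist","wrist4")
# pivot rows
p=o["tcp_rot"].T@(tray([.045,0,.008])-o["tcp_pos"])
w=np.array([0,0,-0.05])
print(p, ((np.eye(3)-Ro.from_rotvec(w).as_matrix())@p*100).round(3))
```

```text
[-15.7  -0.9  13.5] [[0.499, 0.866, -0.0], [-0.002, 0.001, -1.0], [-0.866, 0.499, 0.003]] [-0.34480664 -0.09519198  1.30339326] [-0.46126285  0.12925903  0.00898572] 0.051124473113028666
[ 0.03508088  0.0498168  -0.00088674] [-0.245  0.182  0.   ]
```

View pics/wrist4.png

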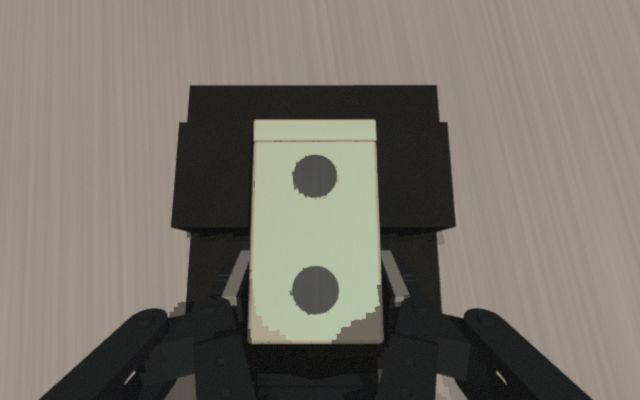

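>>> jog_arm --plan '[[[-0.245,0.182,0,0,0,-0.05,0.4],[-0.245,0.182,0,0,0,-0.05,0.4],[-0.245,0.182,0,0,0,-0.05,0.4],[-0.245,0.182,0,0,0,-0.05,0.4],[-0.245,0.182,0,0,0,-0.05,0.4],[-0.2,0.15,0,0,0,-0.04,0.4],[0,0,0,0,0,0,0.4]]]'

```text
time_s: 8.28
tcp_pos: [0.4942, 0.1213, 0.031]
tcp_rot: [[0.03, 0.122, 0.992], [0.219, 0.968, -0.126], [-0.975, 0.221, 0.003]]
force: [0.1, -0.6, 0.6]
opening: 0.0516
```

Run:
```python
from go import *
R0=np.array([[0.499,0.866,0],[-.002,.001,-1],[-.866,.499,.003]])
Rt=TR.T@o["tcp_rot"]
t=TR.T@(o["tcp_pos"]-TO)*1000
print(t.round(1),Rt.round(3).tolist(),o["force"],o["moment"])
print("turn",np.degrees((Ro.from_matrix(Rt)*Ro.from_matrix(R0).inv()).as_rotvec()).round(1))
# rigid pivot pos
p=R0.T@(np.array([45,0,8])-np.array([-15.7,-.9,13.5])); print("slot edge now",(t+Rt@p).round(1))
pic("wrist","wrist5");pic("side","side5",(180,130,300,250,5))
```

```text
[-13.7  -0.9  31. ] [[0.221, 0.975, -0.003], [-0.003, -0.002, -1.0], [-0.975, 0.221, 0.003]] [ 0.132614   -0.60722045  0.62206221] [-0.35504354 -0.09922889 -0.06848772]
turn [ 0.  17.2 -0.2]
slot edge now [42.7 -0.2  7.8]
```

View pics/wrist5.png

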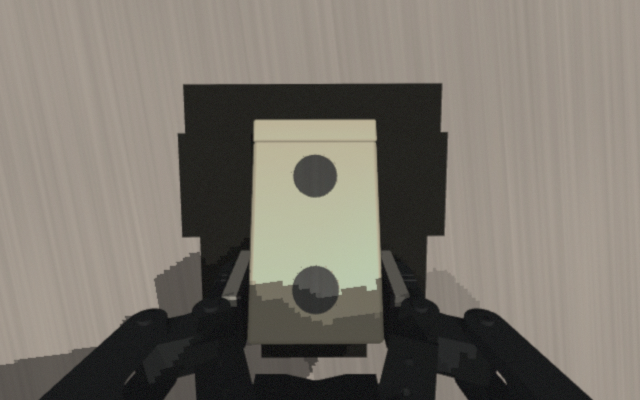

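View pics/side5.png

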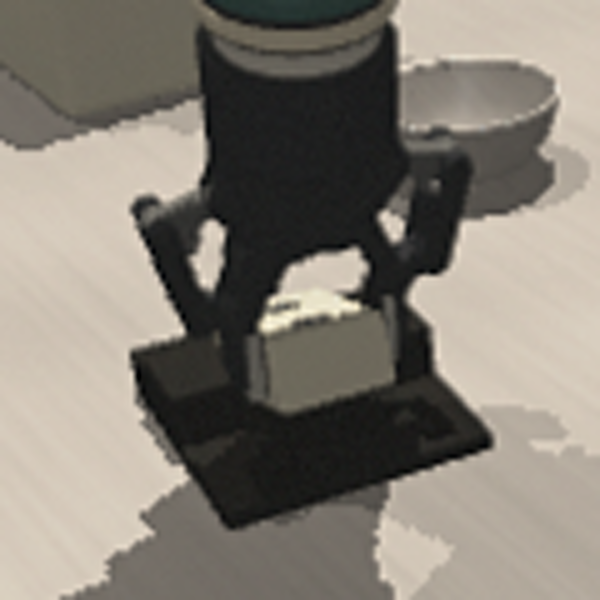

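>>> jog_arm --plan '[[[-0.09,-0.29,0,0,0,0,0.4],[-0.09,-0.29,0,0,0,0,0.4],[-0.2,-0.28,0,0,0,0,0.4],[-0.36,-0.23,0,0,0,0,0.4],[-0.36,-0.23,0,0,0,0,0.4],[-0.5,-0.1,0,0,0,0,0.4],[0,0,0,0,0,0,0.4]]]'

```text
time_s: 9.25
tcp_pos: [0.4908, 0.1024, 0.0434]
tcp_rot: [[0.028, 0.126, 0.992], [0.221, 0.967, -0.129], [-0.975, 0.223, -0.001]]
force: [-0.3, -0.9, -1.7]
opening: 0.0512
```

Run:
```python
from go import *
R0=np.array([[0.499,0.866,0],[-.002,.001,-1],[-.866,.499,.003]])
Rt=TR.T@o["tcp_rot"]
t=TR.T@(o["tcp_pos"]-TO)*1000
p=R0.T@(np.array([45,0,8])-np.array([-15.7,-.9,13.5])); print("slot edge now",(t+Rt@p).round(1),o["force"],o["moment"])
pic("wrist","wrist6")
```

```text
slot edge now [23.6  0.8 20.4] [-0.2955556  -0.93181131 -1.67819841] [-0.30673587  0.07646107  0.04415914]
```

View pics/wrist6.png

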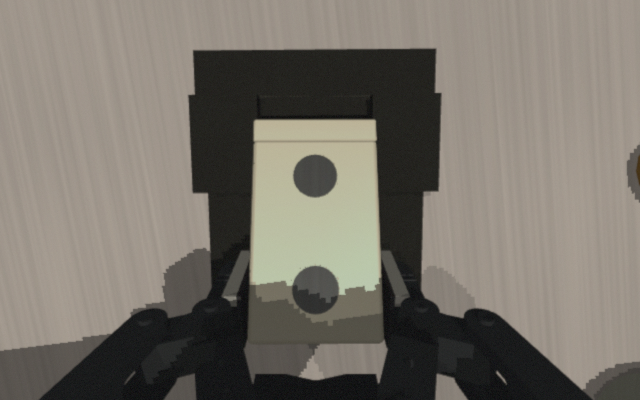

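```bash
cat >> go.py <<'E'
def H(R,p): T=np.eye(4);T[:3,:3]=R;T[:3,3]=p;return T
Rg=TR@np.array([[0.499,0.866,0],[-.002,.001,-1],[-.866,.499,.003]]); u,s,v=np.linalg.svd(Rg); Rg=u@v
G1=np.linalg.inv(H(Rg,tray([-.0157,-.0009,.0135])))@H(TR,tray([0,0,.008])) # timer in tool, grasp 1
RS=np.c_[-Z,np.cross(-MD,-Z),-MD]
def tool_for(Rt,pt,G): T=H(Rt,pt)@np.linalg.inv(G); return T[:3,3],T[:3,:3]
E
python3 - <<'E'
from go import *
ps=MC+.016*MD; ps[2]=.049
p,R=tool_for(RS,ps+[0,0,.04],G1)
print(p,R.round(3).tolist(),"lean",np.degrees(np.arccos(-R[2,0])))
up=o["tcp_pos"]+[0,0,.07]
rows(o["tcp_pos"],o["tcp_rot"],up,o["tcp_rot"],3,.4)
rows(up,o["tcp_rot"],p,R,13,.4)
E
```

```text
[ 0.52912533 -0.18150214  0.1047    ] [[-0.143, 0.083, 0.986], [-0.855, 0.492, -0.165], [-0.499, -0.866, 0.0]] lean 60.048928061969676
max shift cm 2.3287979732042023 turn deg 0.0
[[-2.27,0.52,-0.0,0.0,0.0,0.0,0.4],[-2.27,0.52,-0.0,0.0,0.0,0.0,0.4],[-2.27,0.52,-0.0,0.0,0.0,0.0,0.4]]
max shift cm 2.210203610530034 turn deg 5.612683682790053
[[-0.41,-2.09,0.57,0.003,0.001,-0.098,0.4],[-0.21,-2.12,0.58,0.003,0.001,-0.098,0.4],[0.0,-2.13,0.59,0.003,0.001,-0.098,0.4],[0.21,-2.11,0.59,0.003,0.001,-0.098,0.4],[0.41,-2.08,0.6,0.003,0.001,-0.098,0.4],[0.61,-2.03,0.6,0.003,0.001,-0.098,0.4],[0.81,-1.96,0.61,0.003,0.001,-0.098,0.4],[1.0,-1.87,0.62,0.003,0.001,-0.098,0.4],[1.17,-1.76,0.62,0.003,0.001,-0.098,0.4],[1.34,-1.64,0.63,0.003,0.001,-0.098,0.4],[1.49,-1.5,0.64,0.003,0.001,-0.098,0.4],[1.63,-1.34,0.64,0.003,0.001,-0.098,0.4],[1.75,-1.17,0.65,0.003,0.001,-0.098,0.4]]
```

>>> jog_arm --plan '[[[-2.27,0.52,0,0,0,0,0.4],[-2.27,0.52,0,0,0,0,0.4],[-2.27,0.52,0,0,0,0,0.4],[-0.41,-2.09,0.57,0.003,0.001,-0.098,0.4],[-0.21,-2.12,0.58,0.003,0.001,-0.098,0.4],[0,-2.13,0.59,0.003,0.001,-0.098,0.4],[0.21,-2.11,0.59,0.003,0.001,-0.098,0.4],[0.41,-2.08,0.6,0.003,0.001,-0.098,0.4],[0.61,-2.03,0.6,0.003,0.001,-0.098,0.4],[0.81,-1.96,0.61,0.003,0.001,-0.098,0.4],[1.0,-1.87,0.62,0.003,0.001,-0.098,0.4],[1.17,-1.76,0.62,0.003,0.001,-0.098,0.4],[1.34,-1.64,0.63,0.003,0.001,-0.098,0.4],[1.49,-1.5,0.64,0.003,0.001,-0.098,0.4],[1.63,-1.34,0.64,0.003,0.001,-0.098,0.4],[1.75,-1.17,0.65,0.003,0.001,-0.098,0.4],[0,0,0,0,0,0,0.4],[0,0,0,0,0,0,0.4]]]'

```text
time_s: 11.55
tcp_pos: [0.5324, -0.1801, 0.1083]
tcp_rot: [[-0.136, 0.077, 0.988], [-0.87, 0.468, -0.156], [-0.474, -0.881, 0.004]]
force: [0.7, 0.7, -1.1]
opening: 0.0514
```

Run:
```python
from go import *
ps=MC+.016*MD; ps[2]=.049
T=H(o["tcp_rot"],o["tcp_pos"])@G1
print("timer pos",T[:3,3],"want",ps,T[:3,:3].round(3).tolist(),o["force"])
p,R=tool_for(RS,ps+[0,0,.015],G1)
rows(o["tcp_pos"],o["tcp_rot"],p,R,4,.4)
pic("wrist","wrist7");pic("side","side7",(240,140,440,340,3))
```

```text
timer pos [ 0.53067051 -0.18584804  0.0927316 ] want [ 0.52731518 -0.18677313  0.049     ] [[-0.001, -0.987, 0.159], [-0.029, 0.159, 0.987], [-1.0, -0.004, -0.029]] [ 0.68860249  0.67804916 -1.1054585 ]
max shift cm 0.7231182475916369 turn deg 0.439079737737826
[[0.38,0.61,-0.08,0.0,0.002,0.007,0.4],[0.38,0.6,-0.08,0.0,0.002,0.007,0.4],[0.39,0.6,-0.08,0.0,0.002,0.007,0.4],[0.39,0.6,-0.08,0.0,0.002,0.007,0.4]]
```

View pics/wrist7.png

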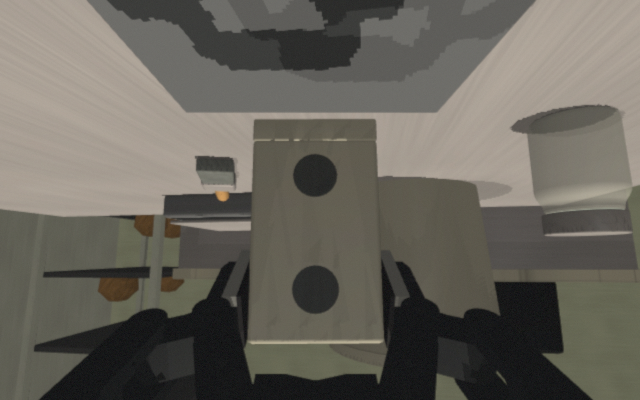

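View pics/side7.png

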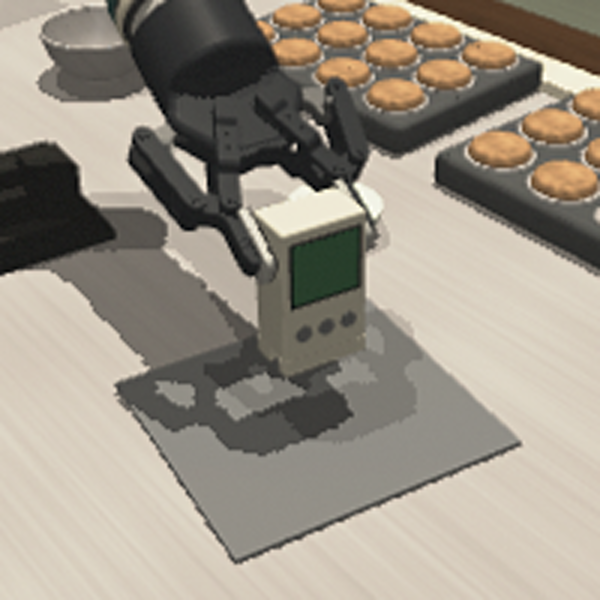

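>>> jog_arm --plan '[[[0.38,0.6,-0.08,0,0.002,0.007,0.4],[0.38,0.6,-0.08,0,0.002,0.007,0.4],[0.38,0.6,-0.08,0,0.002,0.007,0.4],[0.3,0.5,-0.08,0,0.002,0.007,0.4],[0,0,0,0,0,0,0.4]]]'

```text
time_s: 12.28
tcp_pos: [0.5292, -0.1802, 0.0801]
tcp_rot: [[-0.141, 0.085, 0.986], [-0.852, 0.498, -0.164], [-0.505, -0.863, 0.002]]
force: [-0.1, -0.6, -1.0]
opening: 0.0511
```

Run:
```python
from go import *
ps=MC+.016*MD; ps[2]=.049
T=H(o["tcp_rot"],o["tcp_pos"])@G1
print("timer pos",T[:3,3],"want",ps,T[:3,:3].round(3).tolist(),o["force"])
ps[:2]=T[:2,3]
p,R=tool_for(RS,ps,G1)
rows(o["tcp_pos"],o["tcp_rot"],p,R,1,.4)
```

```text
timer pos [ 0.5274733  -0.18537852  0.06440804] want [ 0.52731518 -0.18677313  0.049     ] [[0.003, -0.986, 0.167], [0.006, 0.167, 0.986], [-1.0, -0.002, 0.007]] [-0.06070906 -0.56435881 -0.98302372]
max shift cm 1.5454772725601629 turn deg 0.39949720075623113
[[0.77,1.34,0.0,-0.001,0.002,-0.007,0.4]]
```

>>> jog_arm --plan '[[[0.15,0.26,0,0,0.001,-0.002,0.4],[0.15,0.26,0,0,0.001,-0.002,0.4],[0.15,0.26,0,0,0,-0.002,0.4],[0.1,0.17,0,0,0,-0.001,0.4],[0,0,0,0,0,0,0.4]]]'

```text
time_s: 12.9
tcp_pos: [0.5295, -0.1801, 0.0684]
tcp_rot: [[-0.143, 0.083, 0.986], [-0.855, 0.491, -0.166], [-0.498, -0.867, 0.001]]
force: [0.2, -0.2, -1.3]
opening: 0.0514
```

Run:
```python
from go import *
T=H(o["tcp_rot"],o["tcp_pos"])@G1
print("timer pos",T[:3,3],T[:3,:3].round(3).tolist(),o["force"],o["moment"])
```

```text
timer pos [ 0.52768653 -0.18536402  0.05269382] [[0.001, -0.986, 0.168], [-0.001, 0.168, 0.986], [-1.0, -0.001, -0.001]] [ 0.22696431 -0.1889034  -1.27371713] [ 1.21561372 -0.19790316  0.00175892]
```

>>> jog_arm --plan '[[[0.06,0.1,0,0,0,0,0.4],[0.06,0.1,0,0,0,0,0.4],[0.05,0.08,0,0,0,0,0.4],[0,0,0,0,0,0,0.4]]]'

```text
time_s: 13.4
tcp_pos: [0.5296, -0.1802, 0.0651]
tcp_rot: [[-0.143, 0.084, 0.986], [-0.855, 0.491, -0.166], [-0.498, -0.867, 0.001]]
force: [0.1, 0.6, -1.2]
opening: 0.0514
```

Not in contact yet; I'll continue in small steps.

>>> jog_arm --plan '[[[0.04,0.07,0,0,0,0,0.4],[0,0,0,0,0,0,0.4]]]'

```text
time_s: 13.65
tcp_pos: [0.5296, -0.1803, 0.0647]
tcp_rot: [[-0.143, 0.084, 0.986], [-0.855, 0.491, -0.166], [-0.498, -0.867, 0.002]]
force: [-0.2, 0.2, -1.8]
opening: 0.0513
```

>>> jog_arm --plan '[[[0.04,0.07,0,0,0,0,0.4],[0,0,0,0,0,0,0.4]]]'

```text
time_s: 13.9
tcp_pos: [0.5297, -0.1804, 0.0647]
tcp_rot: [[-0.144, 0.084, 0.986], [-0.856, 0.49, -0.166], [-0.497, -0.868, 0.002]]
force: [0.6, -0.3, -0.4]
opening: 0.0513
```

>>> jog_arm --plan '[[[0.06,0.1,0,0,0,0,0.4],[0,0,0,0,0,0,0.4]]]'

```text
time_s: 14.15
tcp_pos: [0.5297, -0.1805, 0.0648]
tcp_rot: [[-0.144, 0.084, 0.986], [-0.857, 0.488, -0.167], [-0.495, -0.869, 0.002]]
force: [-0.3, 0.9, -0.7]
opening: 0.0517
```

Run:
```python
from go import *
T=H(o["tcp_rot"],o["tcp_pos"])@G1
print("timer pos",T[:3,3],T[:3,:3].round(3).tolist(),o["force"],o["moment"])
pic("side","side8",(280,150,400,270,5))
```

```text
timer pos [ 0.52789613 -0.18581344  0.04907915] [[0.001, -0.986, 0.17], [-0.005, 0.17, 0.986], [-1.0, -0.002, -0.005]] [-0.28853441  0.89085462 -0.67268623] [ 1.03177927 -0.13464879 -0.05624026]
```

View pics/side8.png

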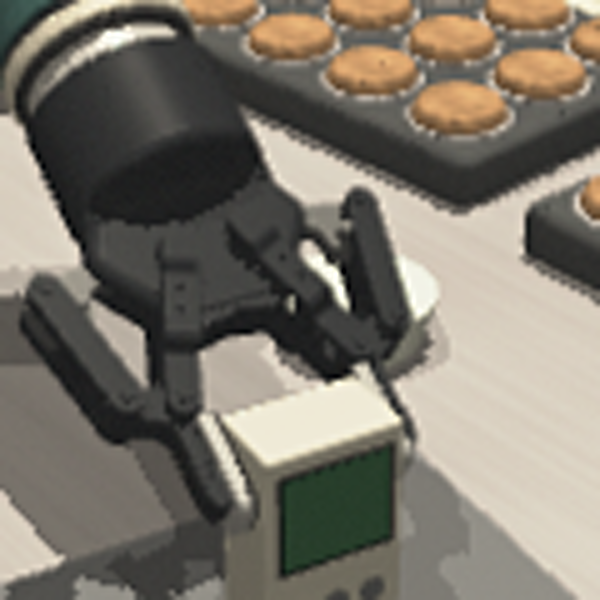

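>>> jog_arm --plan '[[[0,0,0,0,0,0,0.64],[0,0,0,0,0,0,0.7],[0,0,0,0,0,0,0.85],[0,0,0,0,0,0,1],[0,0,0,0,0,0,1],[0,0,0,0,0,0,1]]]'

```text
time_s: 14.95
tcp_pos: [0.5296, -0.1809, 0.0642]
tcp_rot: [[-0.144, 0.084, 0.986], [-0.857, 0.488, -0.167], [-0.495, -0.869, 0.001]]
force: [0.4, -0.7, -0.6]
opening: 0.0856
```

Run:
```python
from go import *
print(o["force"],o["tcp_pos"])
pic("side","side9",(240,110,440,310,3))
f=pic("wrist","wrist9")
```

```text
[ 0.37759029 -0.67519247 -0.63141393] [ 0.52957224 -0.18093146  0.0641526 ]
```

View pics/side9.png

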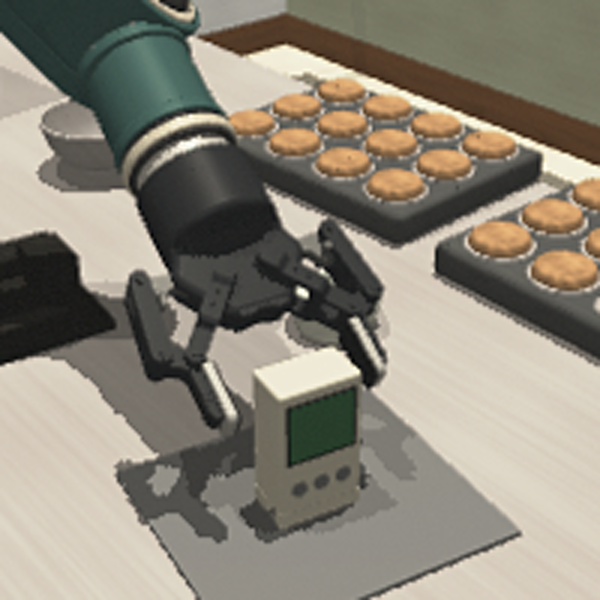

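View pics/wrist9.png

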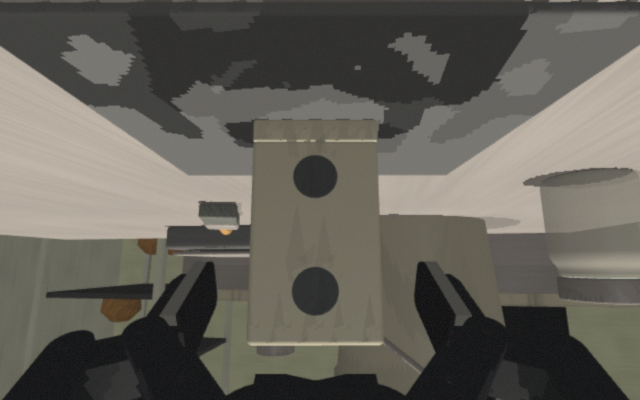

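```bash
cat >> go.py <<'E'
f2=lean(60,-MD); R2=toolR(f2,MJ)
PS=np.array([.528,-.186,.049])
gp2=PS+RS@np.array([-.022,0,.007]); tcp2=gp2+.0236*f2
E
python3 - <<'E'
from go import *
print(tcp2,gp2,R2.round(3).tolist(), tcp2-.1*f2)
p,R=o["tcp_pos"],o["tcp_rot"]
q=p-.10*R[:,0]; rows(p,R,q,R,4,1)
h=np.array([.53,-.18,.22]); Rh=toolR(lean(0,MD),MJ)
rows(q,R,h,Rh,7,1)
rows(h,Rh,tcp2-.11*f2+[0,0,.0],R2,8,1)
E
```

```text
[ 0.53260416 -0.15895085  0.0592    ] [ 0.52917461 -0.17909925  0.071     ] [[0.145, 0.084, 0.986], [0.854, 0.493, -0.168], [-0.5, 0.866, -0.0]] [ 0.51807215 -0.24432544  0.1092    ]
max shift cm 2.5 turn deg 0.0
[[-2.5,0.0,0.0,0.0,0.0,0.0,1],[-2.5,0.0,0.0,0.0,0.0,0.0,1],[-2.5,0.0,0.0,0.0,0.0,0.0,1],[-2.5,0.0,0.0,0.0,0.0,0.0,1]]
max shift cm 1.9549680304291424 turn deg 8.615433258340419
[[0.31,-1.93,0.01,0.0,0.0,0.15,1],[0.02,-1.95,0.01,0.0,0.0,0.15,1],[-0.27,-1.93,0.01,0.0,0.0,0.15,1],[-0.56,-1.87,0.01,0.0,0.0,0.15,1],[-0.83,-1.77,0.01,0.0,0.0,0.15,1],[-1.09,-1.62,0.01,0.0,0.0,0.15,1],[-1.32,-1.44,0.01,0.0,0.0,0.15,1]]
max shift cm 1.618425160456918 turn deg 7.500000000000001
[[1.32,-0.93,-0.01,0.0,0.0,0.131,1],[1.19,-1.09,-0.01,0.0,0.0,0.131,1],[1.04,-1.24,-0.01,0.0,0.0,0.131,1],[0.87,-1.36,-0.01,0.0,0.0,0.131,1],[0.68,-1.46,-0.01,0.0,0.0,0.131,1],[0.49,-1.54,-0.01,0.0,0.0,0.131,1],[0.28,-1.59,-0.01,0.0,0.0,0.131,1],[0.07,-1.61,-0.01,0.0,0.0,0.131,1]]
```

>>> jog_arm --plan '[[[-1.5,0,0,0,0,0,1],[-2.5,0,0,0,0,0,1],[-2.5,0,0,0,0,0,1],[-2.5,0,0,0,0,0,1],[-1.5,-1.5,0,0,0,0,1],[-1.0,-2.5,0,0,0,0.1,1],[0,-2.2,0,0,0,0.15,1],[-0.3,-2.0,0,0,0,0.15,1],[-0.6,-1.9,0,0,0,0.15,1],[-0.8,-1.8,0,0,0,0.15,1],[-1.1,-1.6,0,0,0,0.15,1],[-1.3,-1.4,0,0,0,0.15,1]]]'

```text
time_s: 16.55
tcp_pos: [0.5312, -0.1672, 0.2666]
tcp_rot: [[0.003, 0.155, 0.988], [-0.023, 0.988, -0.155], [-1.0, -0.022, 0.007]]
force: [-0.0, 0.4, -1.2]
opening: 0.0856
```

Run:
```python
from go import *
rows(o["tcp_pos"],o["tcp_rot"],tcp2-.11*f2,R2,10,1)
f=pic("top","top10",(320,140,480,300,3))
```

```text
max shift cm 1.7561321134812153 turn deg 6.127302238713445
[[1.54,-0.84,-0.02,0.002,-0.0,0.107,1],[1.44,-1.0,-0.02,0.002,-0.0,0.107,1],[1.33,-1.14,-0.02,0.002,-0.0,0.107,1],[1.2,-1.28,-0.02,0.002,-0.0,0.107,1],[1.06,-1.4,-0.02,0.002,-0.0,0.107,1],[0.9,-1.5,-0.01,0.002,-0.0,0.107,1],[0.74,-1.59,-0.01,0.002,-0.0,0.107,1],[0.56,-1.66,-0.01,0.002,-0.0,0.107,1],[0.38,-1.71,-0.01,0.002,-0.0,0.107,1],[0.2,-1.74,-0.0,0.002,-0.0,0.107,1]]
```

View pics/top10.png

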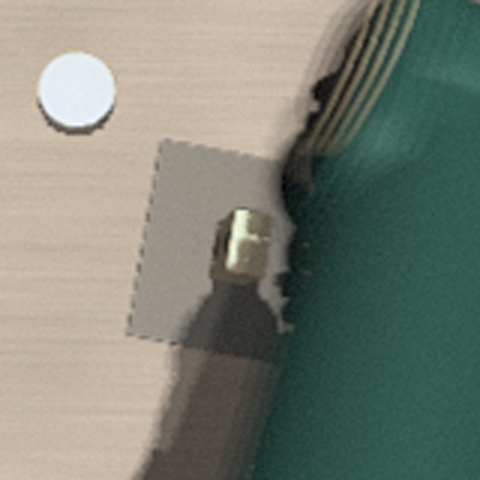

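>>> jog_arm --plan '[[[0.9,-1.6,0,0.002,0,0.107,1],[1.0,-1.6,0,0.002,0,0.107,1],[1.1,-1.5,0,0.002,0,0.107,1],[1.1,-1.4,0,0.002,0,0.107,1],[1.06,-1.4,0,0.002,0,0.107,1],[0.9,-1.5,0,0.002,0,0.107,1],[0.74,-1.59,0,0.002,0,0.107,1],[0.56,-1.66,0,0.002,0,0.107,1],[0.38,-1.71,0,0.002,0,0.107,1],[0.2,-1.74,0,0.002,0,0.09,1],[0,0,0,0,0,0,1]]]'

```text
time_s: 17.98
tcp_pos: [0.5047, -0.2861, 0.1311]
tcp_rot: [[0.161, 0.092, 0.983], [0.855, 0.484, -0.186], [-0.492, 0.87, -0.001]]
force: [0.7, -0.0, -0.2]
opening: 0.0851
```

Run:
```python
from go import *
print("err",o["tcp_pos"]-(tcp2-.11*f2),o["qpos"].round(2))
rows(o["tcp_pos"],o["tcp_rot"],tcp2-.08*f2,R2,1,1)
rows(o["tcp_pos"],o["tcp_rot"],tcp2,R2,6,1)
f=pic("wrist","wrist11"); pic("side","side11",(240,110,440,310,3))
print(proj(f,[PS+RS@np.array([-.045,s*.026,0]) for s in(-1,1)]).round(0))
```

```text
err [-0.01192532 -0.0332707   0.01692851] [ 0.59  0.91  0.38  1.55 -0.96  1.71  1.16]
max shift cm 6.892416122086652 turn deg 1.1510343138378978
[[6.87,0.22,0.51,-0.01,0.015,-0.009,1]]
max shift cm 2.4823376079816377 turn deg 0.19183905230631632
[[2.48,0.03,0.06,-0.002,0.003,-0.001,1],[2.48,0.03,0.07,-0.002,0.003,-0.001,1],[2.48,0.03,0.08,-0.002,0.003,-0.001,1],[2.48,0.04,0.08,-0.002,0.003,-0.001,1],[2.48,0.04,0.09,-0.002,0.003,-0.001,1],[2.48,0.04,0.1,-0.002,0.003,-0.001,1]]
[[355. 168.]
 [285. 169.]]
```

View pics/wrist11.png

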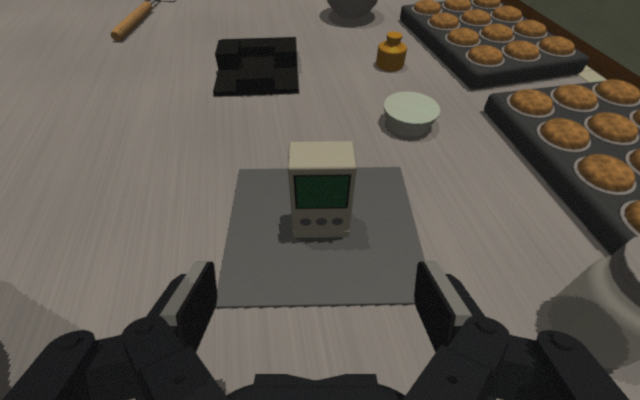

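View pics/side11.png

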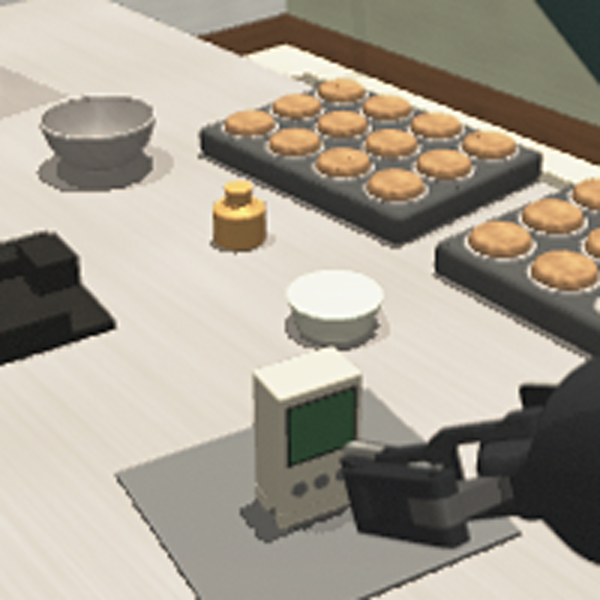

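>>> jog_arm --plan '[[[1.5,0.05,0.13,-0.003,0.004,-0.002,1],[2.3,0.05,0.13,-0.003,0.004,-0.002,1],[2.3,0.05,0.13,-0.003,0.004,-0.002,1],[1.5,0,0.1,0,0.003,0,1],[0,0,0,0,0,0,1]]]'

```text
time_s: 18.7
tcp_pos: [0.5273, -0.2112, 0.1001]
tcp_rot: [[0.141, 0.069, 0.988], [0.853, 0.497, -0.156], [-0.502, 0.865, 0.011]]
force: [-0.9, -0.1, 0.1]
opening: 0.0852
```

Run:
```python
from go import *
print(o["qpos"].round(2))
rows(o["tcp_pos"],o["tcp_rot"],tcp2,R2,3,1)
f=pic("wrist","wrist12")
print(proj(f,[PS+RS@np.array([-.045,s*.026,0]) for s in(-1,1)]).round(0))
```

```text
[ 0.5   0.9   0.34  1.65 -1.    1.59  1.19]
max shift cm 2.2230834442278593 turn deg 0.3123716176037513
[[2.2,-0.3,-0.11,0.005,-0.002,0.001,1],[2.19,-0.3,-0.11,0.005,-0.002,0.001,1],[2.19,-0.3,-0.12,0.005,-0.002,0.001,1]]
[[357. 229.]
 [257. 227.]]
```

View pics/wrist12.png

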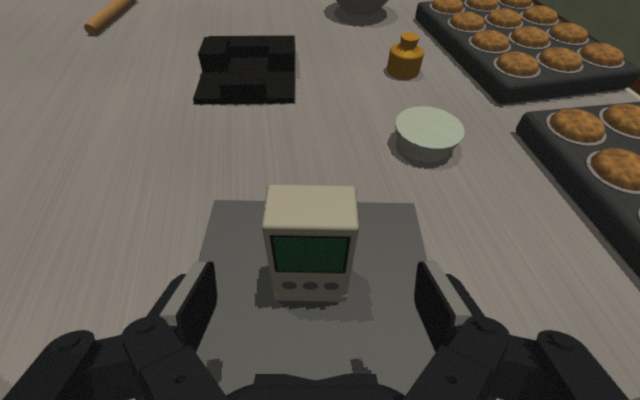

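>>> jog_arm --plan '[[[1.5,-0.25,-0.08,0.005,-0.001,0,1],[2.0,-0.25,-0.08,0.005,-0.001,0,1],[1.7,-0.2,-0.06,0.005,0,0,1],[0.5,0,0,0,0,0,1],[0,0,0,0,0,0,1]]]'

```text
time_s: 19.38
tcp_pos: [0.5324, -0.1649, 0.0625]
tcp_rot: [[0.145, 0.087, 0.986], [0.852, 0.496, -0.169], [-0.503, 0.864, -0.002]]
force: [-0.9, -0.2, 0.3]
opening: 0.0854
```

Run:
```python
from go import *
print(o["qpos"].round(2),o["force"])
rows(o["tcp_pos"],o["tcp_rot"],tcp2,R2,1,1)
f=pic("wrist","wrist13")
print(proj(f,[PS+RS@np.array([-.045,s*.026,0]) for s in(-1,1)]).round(0))
```

```text
[ 0.45  0.93  0.31  1.72 -1.06  1.5   1.22] [-0.89256812 -0.24075978  0.32055086]
max shift cm 0.6847627326307997 turn deg 0.2601977397517504
[[0.68,0.01,-0.08,-0.002,-0.0,0.004,1]]
[[384. 273.]
 [237. 274.]]
```

View pics/wrist13.png

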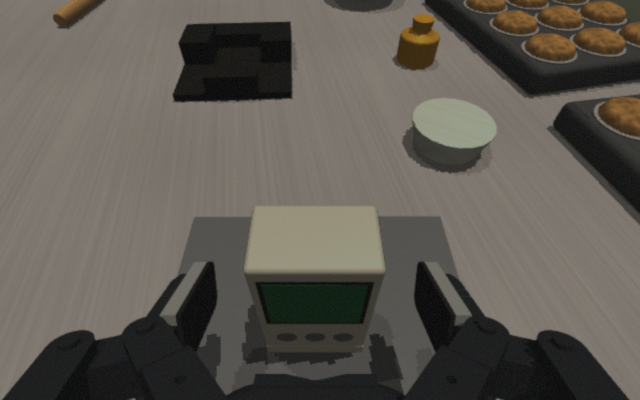

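Run:
```python
from go import *
f=load("wrist13.npz");P=cloud(f)
L=np.linalg.inv(H(RS,PS))
for uv in [(315,280),(315,300),(270,280),(360,280),(315,220),(315,240),(315,265)]:
    q=P[uv[1],uv[0]];print(uv,q.round(4),(L@np.r_[q,1])[:3].round(4)*1000)
f=load("wrist9.npz");P=cloud(f)
for uv in [(315,230),(280,200),(350,200),(315,160)]:
    q=P[uv[1],uv[0]];print(uv,q.round(4),(L@np.r_[q,1])[:3].round(4)*1000)
```

```text
(315, 280) [ 0.5296 -0.1859  0.0884] [-39.4  -1.6   0.4]
(315, 300) [ 0.5296 -0.186   0.0718] [-22.8  -1.5   0.3]
(270, 280) [ 0.5134 -0.1826  0.0876] [-38.6  15.    0.9]
(360, 280) [ 0.546  -0.1882  0.0874] [-38.4 -18.1   0.9]
(315, 220) [ 0.5335 -0.1633  0.0943] [-45.3  -1.6  23.3]
(315, 240) [ 0.5321 -0.1717  0.093 ] [-44.   -1.6  14.8]
(315, 265) [ 0.5302 -0.1827  0.0937] [-44.7  -1.6   3.6]
(315, 230) [ 0.535  -0.1533  0.0503] [-1.3 -1.4 33.5]
(280, 200) [ 0.5212 -0.1511  0.0383] [10.7 12.6 33.3]
(350, 200) [ 0.5488 -0.1558  0.0383] [ 10.7 -15.5  33.3]
(315, 160) [ 0.5351 -0.153   0.0218] [27.2 -1.4 33.8]
```

>>> jog_arm --plan '[[[0.6,0,0,0,0,0,1],[0,0,0,0,0,0,1],[0,0,0,0,0,0,0.7],[0,0,0,0,0,0,0.6],[0,0,0,0,0,0,0.5],[0,0,0,0,0,0,0.4],[0,0,0,0,0,0,0.4],[0,0,0,0,0,0,0.4]]]' --newtons 40

```text
time_s: 20.42
tcp_pos: [0.5336, -0.1615, 0.06]
tcp_rot: [[0.147, 0.086, 0.985], [0.851, 0.497, -0.171], [-0.505, 0.863, -0.0]]
force: [0.3, 0.6, 0.6]
opening: 0.0514
```

Run:
```python
from go import *
L=np.linalg.inv(H(RS,PS))
T=L@H(o["tcp_rot"],o["tcp_pos"]); print("tcp in timer",(T[:3,3]*1000).round(1),T[:3,:3].round(3).tolist(),o["tcp_pos"],o["qpos"].round(2),o["force"],o["moment"])
f=pic("wrist","wrist14"); pic("side","side14",(240,110,440,310,3))
```

```text
tcp in timer [-11.   -1.4  25.1] [[0.505, -0.863, 0.0], [-0.002, -0.002, -1.0], [0.863, 0.505, -0.003]] [ 0.53357322 -0.16153814  0.06004042] [ 0.45  0.93  0.31  1.72 -1.06  1.49  1.22] [0.28762136 0.58584448 0.62137877] [-0.81335393  0.14142971  0.09933027]
```

View pics/wrist14.png

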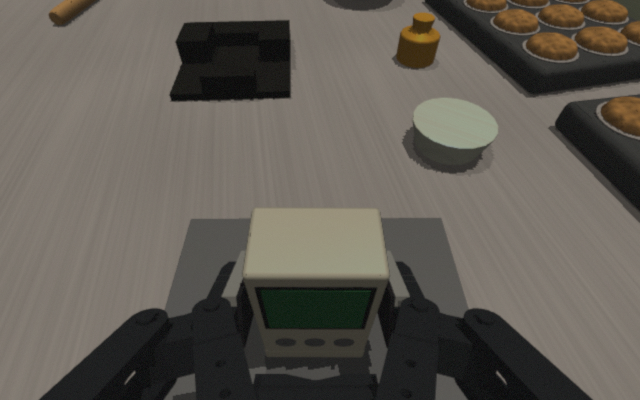

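View pics/side14.png

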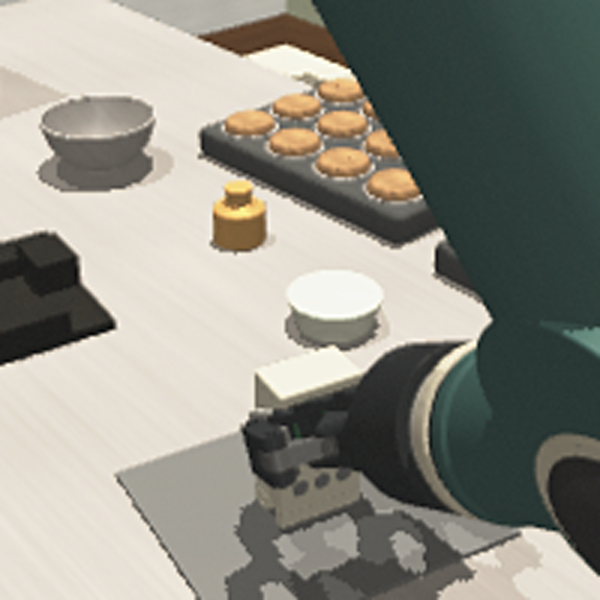

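```bash
cat >> go.py <<'E'
G2=np.linalg.inv(H(np.array([[.505,-.863,0],[0,0,-1],[.863,.505,0]]),np.array([-.011,0,.0251])))
RF=np.c_[MD,np.cross(-Z,MD),-Z]; PF=MC+[0,0,.032]
E
python3 - <<'E'
from go import *
p,R=tool_for(RF,PF+[0,0,.06],G2); print(p,R.round(3).tolist(),tool_for(RF,PF,G2)[0])
up=o["tcp_pos"]+[0,0,.07]
rows(o["tcp_pos"],o["tcp_rot"],up,o["tcp_rot"],4,.4)
r=rows(up,o["tcp_rot"],p,R,14,.4)
# lowest timer point along the way
T=H(o["tcp_rot"],up)
for x in r:
    T=T@H(Ro.from_rotvec(x[3:6]).as_matrix(),np.array(x[:3])/100)
    W=T@G2; c=[(W@[sx*.045,sy*.026,z,1])[2] for sx in(-1,1) for sy in(-1,1) for z in(0,.032)]; print(round(min(c),3),end=" ")
E
```

```text
[ 0.53184581 -0.16015597  0.0709    ] [[-0.085, 0.145, 0.986], [-0.498, 0.851, -0.168], [-0.863, -0.505, 0.0]] [ 0.53184581 -0.16015597  0.0109    ]
max shift cm 1.7477127910500627 turn deg 0.0
[[-0.88,1.51,-0.0,0.0,0.0,0.0,0.4],[-0.88,1.51,-0.0,0.0,0.0,0.0,0.4],[-0.88,1.51,-0.0,0.0,0.0,0.0,0.4],[-0.88,1.51,-0.0,0.0,0.0,0.0,0.4]]
max shift cm 0.42649736224272244 turn deg 6.429507316437813
[[0.22,-0.36,-0.01,-0.0,0.0,-0.112,0.4],[0.26,-0.33,-0.01,-0.0,0.0,-0.112,0.4],[0.29,-0.3,-0.01,-0.0,0.0,-0.112,0.4],[0.33,-0.27,-0.01,-0.0,0.0,-0.112,0.4],[0.35,-0.23,-0.01,-0.0,0.0,-0.112,0.4],[0.38,-0.19,-0.01,-0.0,0.0,-0.112,0.4],[0.4,-0.14,-0.01,-0.0,0.0,-0.112,0.4],[0.41,-0.1,-0.01,-0.0,0.0,-0.112,0.4],[0.42,-0.05,-0.01,-0.0,0.0,-0.112,0.4],[0.42,-0.01,-0.01,-0.0,0.0,-0.112,0.4],[0.42,0.04,-0.01,-0.0,0.0,-0.112,0.4],[0.41,0.09,-0.01,-0.0,0.0,-0.112,0.4],[0.4,0.13,-0.01,-0.0,0.0,-0.112,0.4],[0.38,0.18,-0.01,-0.0,0.0,-0.112,0.4]]
0.069 0.065 0.062 0.06 0.058 0.057 0.056 0.056 0.056 0.057 0.059 0.06 0.062 0.064
```

>>> jog_arm --plan '[[[-0.4,0.7,0,0,0,0,0.4],[-0.88,1.51,0,0,0,0,0.4],[-0.88,1.51,0,0,0,0,0.4],[-0.88,1.51,0,0,0,0,0.4],[0.1,-0.2,0,0,0,-0.06,0.4],[0.22,-0.36,0,0,0,-0.112,0.4],[0.26,-0.33,0,0,0,-0.112,0.4],[0.29,-0.3,0,0,0,-0.112,0.4],[0.33,-0.27,0,0,0,-0.112,0.4],[0.35,-0.23,0,0,0,-0.112,0.4],[0.38,-0.19,0,0,0,-0.112,0.4],[0.4,-0.14,0,0,0,-0.112,0.4],[0.41,-0.1,0,0,0,-0.112,0.4],[0.42,-0.05,0,0,0,-0.112,0.4],[0.42,-0.01,0,0,0,-0.112,0.4],[0.42,0.04,0,0,0,-0.112,0.4],[0.41,0.09,0,0,0,-0.112,0.4],[0.4,0.13,0,0,0,-0.112,0.4],[0,0,0,0,0,0,0.4]]]'

```text
time_s: 22.9
tcp_pos: [0.5365, -0.159, 0.0839]
tcp_rot: [[-0.07, 0.168, 0.983], [-0.475, 0.861, -0.181], [-0.877, -0.479, 0.019]]
force: [0.2, 0.1, -2.2]
opening: 0.0518
```

Run:
```python
from go import *
T=H(o["tcp_rot"],o["tcp_pos"])@G2
print("timer",T[:3,3],PF,T[:3,:3].round(3).tolist(),RF.round(3).tolist(),o["force"])
p,R=tool_for(RF,PF+[0,0,.015],G2)
rows(o["tcp_pos"],o["tcp_rot"],p,R,5,.4)
f=pic("wrist","wrist15"); pic("side","side15",(240,110,440,310,3))
```

```text
timer [ 0.53386416 -0.17045692  0.10863785] [ 0.53  -0.171  0.036] [[-0.18, -0.983, 0.024], [-0.983, 0.181, 0.025], [-0.029, -0.019, -0.999]] [[-0.168, -0.986, -0.0], [-0.986, 0.168, -0.0], [0.0, 0.0, -1.0]] [ 0.18542468  0.11381298 -2.21649242]
max shift cm 1.1672617529928753 turn deg 0.42900065998517395
[[1.03,0.52,-0.11,-0.004,0.002,-0.006,0.4],[1.03,0.53,-0.1,-0.004,0.002,-0.006,0.4],[1.03,0.53,-0.1,-0.004,0.002,-0.006,0.4],[1.03,0.54,-0.1,-0.004,0.002,-0.006,0.4],[1.02,0.55,-0.09,-0.004,0.002,-0.006,0.4]]
```

View pics/wrist15.png

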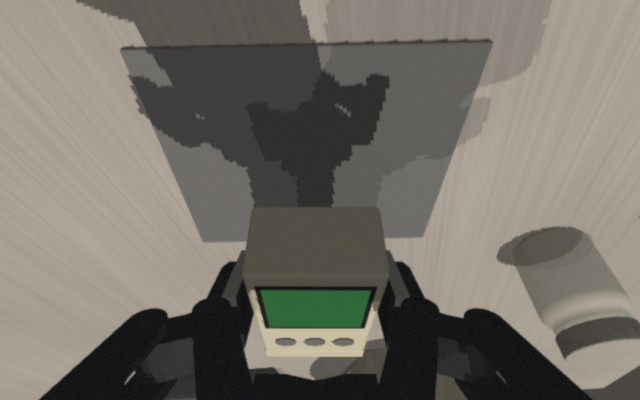

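View pics/side15.png

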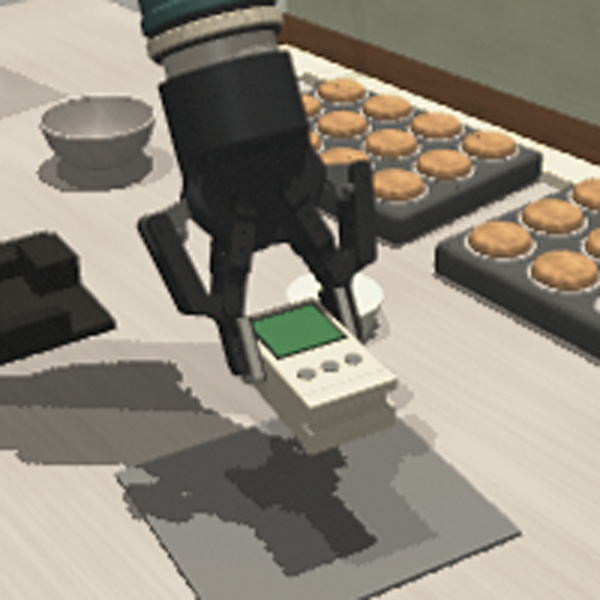

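>>> jog_arm --plan '[[[0.7,0.36,-0.11,-0.004,0.002,-0.006,0.4],[1.03,0.53,-0.11,-0.004,0.002,-0.006,0.4],[1.03,0.53,-0.11,-0.004,0.002,-0.006,0.4],[1.03,0.53,-0.11,-0.004,0.002,-0.006,0.4],[0.7,0.36,-0.09,-0.004,0.002,-0.006,0.4],[0,0,0,0,0,0,0.4]]]'

```text
time_s: 23.75
tcp_pos: [0.5299, -0.1659, 0.0326]
tcp_rot: [[-0.087, 0.159, 0.983], [-0.492, 0.851, -0.181], [-0.866, -0.5, 0.004]]
force: [-0.0, -1.0, -0.6]
opening: 0.0514
```

Run:
```python
from go import *
T=H(o["tcp_rot"],o["tcp_pos"])@G2
print("timer",T[:3,3],PF,T[:3,:3].round(3).tolist(),o["force"])
p,R=tool_for(RF,PF+[0,0,.004],G2)
rows(o["tcp_pos"],o["tcp_rot"],p,R,4,.4)
```

```text
timer [ 0.5278101  -0.17685876  0.05766149] [ 0.53  -0.171  0.036] [[-0.181, -0.983, 0.005], [-0.984, 0.181, 0.005], [-0.006, -0.004, -1.0]] [-0.01897417 -0.96747535 -0.58659034]
max shift cm 0.4679743582719036 turn deg 0.22193326130926308
[[0.31,0.35,0.02,-0.003,-0.001,-0.001,0.4],[0.31,0.35,0.02,-0.003,-0.001,-0.001,0.4],[0.31,0.35,0.02,-0.003,-0.001,-0.001,0.4],[0.31,0.35,0.02,-0.003,-0.001,-0.001,0.4]]
```

>>> jog_arm --plan '[[[0.3,0.35,0.02,-0.003,0,-0.001,0.4],[0.3,0.35,0.02,-0.002,0,-0.001,0.4],[0.28,0.32,0.02,-0.002,0,-0.001,0.4],[0.15,0.17,0,0,0,0,0.4],[0,0,0,0,0,0,0.4]]]'

```text
time_s: 24.38
tcp_pos: [0.5324, -0.1603, 0.0172]
tcp_rot: [[-0.086, 0.151, 0.985], [-0.495, 0.851, -0.174], [-0.865, -0.503, 0.002]]
force: [-1.7, -0.1, -1.0]
opening: 0.0514
```

Run:
```python
from go import *
T=H(o["tcp_rot"],o["tcp_pos"])@G2
print("timer",T[:3,3],PF,T[:3,:3].round(3).tolist(),o["force"],o["moment"])
p,R=tool_for(RF,PF+[0,0,.00],G2)
rows(o["tcp_pos"],o["tcp_rot"],p,R,3,.4)
```

```text
timer [ 0.53041346 -0.17123606  0.04229401] [ 0.53  -0.171  0.036] [[-0.174, -0.985, 0.002], [-0.985, 0.174, 0.003], [-0.003, -0.002, -1.0]] [-1.67159531 -0.14536355 -0.97808336] [ 0.72799532 -0.14587128 -0.01460605]
max shift cm 0.2118962010041709 turn deg 0.13455872909117403
[[0.18,0.11,-0.02,-0.002,-0.001,-0.001,0.4],[0.18,0.11,-0.02,-0.002,-0.001,-0.001,0.4],[0.18,0.11,-0.02,-0.002,-0.001,-0.001,0.4]]
```

>>> jog_arm --plan '[[[0.12,0.07,-0.02,0,0,-0.001,0.4],[0.12,0.07,0,0,0,-0.001,0.4],[0.1,0.06,0,0,0,0,0.4],[0,0,0,0,0,0,0.4]]]'

```text
time_s: 24.88
tcp_pos: [0.5323, -0.1604, 0.0133]
tcp_rot: [[-0.086, 0.152, 0.985], [-0.497, 0.85, -0.174], [-0.864, -0.504, 0.002]]
force: [-0.3, -0.1, -1.4]
opening: 0.0515
```

>>> jog_arm --plan '[[[0.09,0.05,0,0,0,0,0.4],[0,0,0,0,0,0,0.4]]]'

```text
time_s: 25.12
tcp_pos: [0.5323, -0.1605, 0.0122]
tcp_rot: [[-0.086, 0.152, 0.985], [-0.497, 0.85, -0.174], [-0.864, -0.504, 0.002]]
force: [-0.9, 0.2, -1.0]
opening: 0.0514
```

>>> jog_arm --plan '[[[0.09,0.05,0,0,0,0,0.4],[0,0,0,0,0,0,0.4]]]'

```text
time_s: 25.38
tcp_pos: [0.5324, -0.1606, 0.0115]
tcp_rot: [[-0.086, 0.152, 0.985], [-0.497, 0.85, -0.174], [-0.863, -0.504, 0.002]]
force: [-0.1, 0.8, 0.1]
opening: 0.0513
```

>>> jog_arm --plan '[[[0.09,0.05,0,0,0,0,0.4],[0,0,0,0,0,0,0.4],[0,0,0,0,0,0,0.4]]]'

```text
time_s: 25.75
tcp_pos: [0.5326, -0.1605, 0.0115]
tcp_rot: [[-0.086, 0.151, 0.985], [-0.497, 0.85, -0.174], [-0.864, -0.504, 0.002]]
force: [-0.2, -0.6, -1.0]
opening: 0.0518
```

Run:
```python
from go import *
T=H(o["tcp_rot"],o["tcp_pos"])@G2
print("timer",T[:3,3],PF,T[:3,:3].round(3).tolist(),o["force"],o["moment"])
pic("side","side16",(280,180,400,300,5))
```

```text
timer [ 0.53064298 -0.17132168  0.03656064] [ 0.53  -0.171  0.036] [[-0.174, -0.985, 0.002], [-0.985, 0.174, 0.001], [-0.001, -0.002, -1.0]] [-0.17830275 -0.6132734  -1.03632913] [ 0.69134583 -0.12206994 -0.05635728]
```

View pics/side16.png

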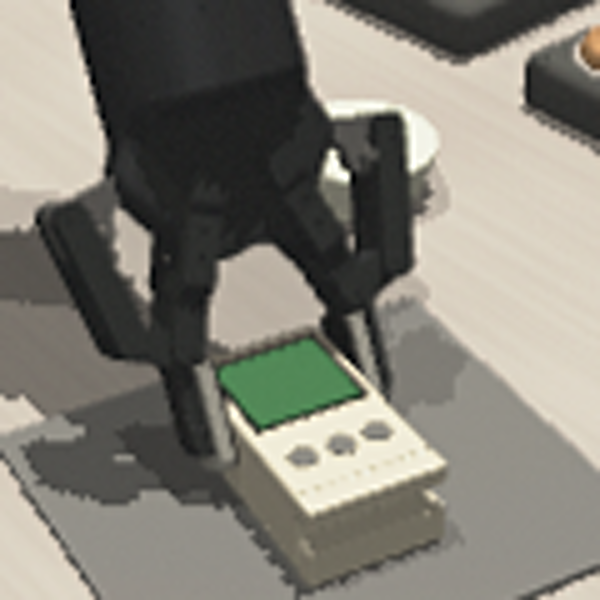

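>>> jog_arm --plan '[[[0.12,0.07,0,0,0,0,0.4],[0,0,0,0,0,0,0.4]]]'

```text
time_s: 26.05
tcp_pos: [0.5327, -0.1605, 0.0116]
tcp_rot: [[-0.087, 0.151, 0.985], [-0.497, 0.85, -0.174], [-0.863, -0.504, 0.001]]
force: [0.0, 0.4, -1.4]
opening: 0.0513
```

>>> jog_arm --plan '[[[0.1,0.06,0,0,0,0,0.4],[0,0,0,0,0,0,0.4]]]'

```text
time_s: 26.3
tcp_pos: [0.5328, -0.1605, 0.0115]
tcp_rot: [[-0.087, 0.151, 0.985], [-0.497, 0.85, -0.174], [-0.863, -0.505, 0.001]]
force: [-0.5, -0.2, -0.7]
opening: 0.0514
```

The descent has stopped at the mat over several steps, so the timer is resting there. Releasing.

>>> jog_arm --plan '[[[0,0,0,0,0,0,0.64],[0,0,0,0,0,0,0.7],[0,0,0,0,0,0,0.85],[0,0,0,0,0,0,1],[0,0,0,0,0,0,1],[0,0,0,0,0,0,1]]]'

```text
time_s: 27.05
tcp_pos: [0.5328, -0.161, 0.0109]
tcp_rot: [[-0.087, 0.151, 0.985], [-0.498, 0.85, -0.174], [-0.863, -0.505, 0.001]]
force: [-0.4, 0.1, -0.2]
opening: 0.0853
```

>>> jog_arm --plan '[[[-0.8,0,0,0,0,0,1],[-1.5,0,0,0,0,0,1],[-2,0,0,0,0,0,1],[-2.5,0,0,0,0,0,1],[-3,0,0,0,0,0,1],[-3.5,0,0,0,0,0,1],[-4,0,0,0,0,0,1],[-4,1,0,0,0,0,1],[-3,3,0,0,0,0,1],[-1.5,3,0,0,0,0,1],[0,0,0,0,0,0,1],[0,0,0,0,0,0,1]]]'

```text
time_s: 28.55
tcp_pos: [0.5672, 0.0378, 0.2139]
tcp_rot: [[-0.08, 0.153, 0.985], [-0.493, 0.853, -0.172], [-0.866, -0.499, 0.007]]
force: [0.0, -0.2, 0.2]
opening: 0.0851
```

Run:
```python
from go import *
f=pic("top","top17"); pic("side","side17",(160,110,520,380,2))
g=f["image"].astype(int);P=cloud(f)
sub=np.zeros((400,640),bool);sub[175:275,350:442]=1
m=(sub&(P[:,:,2]>.028)&(P[:,:,2]<.045)).astype(np.uint8)
cs=max(cv2.findContours(m,cv2.RETR_EXTERNAL,cv2.CHAIN_APPROX_NONE)[0],key=cv2.contourArea)
print(cv2.boundingRect(cs),cv2.minAreaRect((onplane(f,cs[:,0,:],.036)[:,:2]*1000).astype(np.float32)),np.median(P[m>0][:,2]))
for n,(x0,x1,y0,y1) in dict(bowl=(190,240,137,185),jar=(435,470,138,175),tin=(328,362,153,187)).items():
    q=P[y0:y1,x0:x1].reshape(-1,3);q=q[q[:,2]>.012];print(n,q.min(0).round(3),q.max(0).round(3))
print(o["tcp_pos"],o["time_s"])
```

```text
(381, 210, 37, 27) ((528.5078735351562, -170.28453063964844), (90.53435516357422, 52.32179260253906), 79.79176330566406) 0.034881724661243396
bowl [0.521 0.137 0.406] [0.6   0.181 0.55 ]
jar [ 0.684 -0.332  0.012] [ 0.741 -0.277  0.093]
tin [ 0.639 -0.064  0.019] [0.706 0.003 0.03 ]
[0.56723281 0.03783725 0.21390934] 28.55
```

View pics/side17.png

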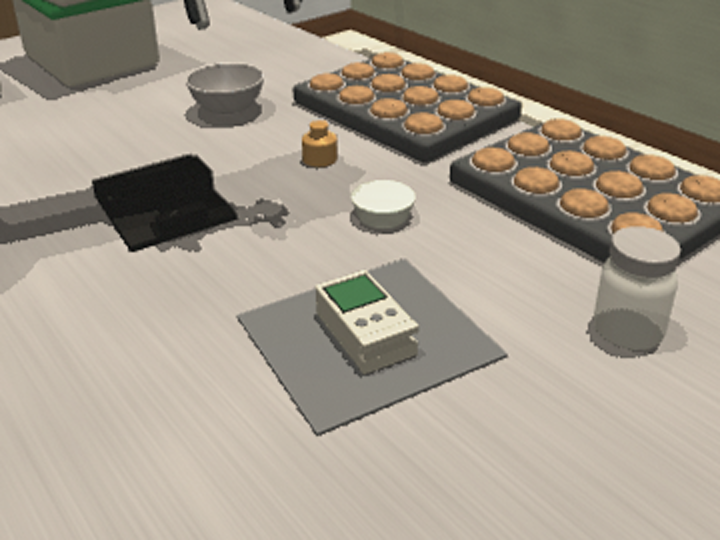

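View pics/top17.png

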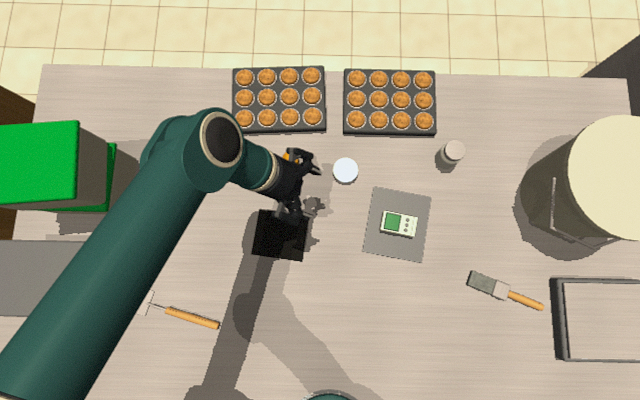

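The top view shows the timer face up in the middle of the mat, at about (399,224): measured (0.5285, -0.170) against the mat centre at (0.530, -0.171). The jar and tin have not moved. In the top view the bowl is hidden by the arm, but the side view shows it in its place. The arm is clear of everything.

Run:
```python
from plant import ctrl
from h import *
a=load("side0.npz");b=load("side17.npz")
for n,f in(("0",a),("17",b)):
    P=cloud(f);q=P[138:175,250:295].reshape(-1,3);q=q[(q[:,2]>.012)&(q[:,2]<.07)];print(n,np.median(q,0).round(3),q.min(0).round(3),q.max(0).round(3))
print(ctrl.job_done())
```

```text
0 [0.692 0.333 0.038] [0.635 0.267 0.012] [0.743 0.376 0.053]
17 [0.691 0.332 0.037] [0.635 0.268 0.012] [0.742 0.376 0.052]
the job is handed in; nothing more can be done
None
```

The timer is lying in the middle of the grey mat with its display facing up, and I handed the job in at about 28.6 s of the 58 s allowed.

**How it went:**
1. I gripped the sides of the timer's free half and raised that end about 17° with the slotted end still hooked.
2. I drew it back and up clear of the ledge, then stood it on its slotted end on the mat.
3. I let go, took it again from the display side, turned it the remaining 90°, lowered it until the mat stopped it, and released it.

**Last checks:**
- **Position:** the timer centre measured (0.5285, -0.170) m against the mat centre at (0.530, -0.171) m, so it is about 2 mm off. It lies flat.
- **Height:** its display face read 0.035 m high, where 0.036 m was expected.
- **Other objects:** the bowl, jar and tin are within 1 mm of where they started. The arm hid the bowl in the last top view, so I checked the bowl with the side camera.
- **Clearance:** the open gripper was well clear of everything when I handed in.

No check failed. When I set the timer down, the force readings stayed within noise, so I judged contact by the tool stopping at the expected height.

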